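Close the washer basin and hold the filter flap at the set index

ROBOT

A 6-joint arm with a two-finger parallel gripper is mounted at the origin on the work surface. World frame = base frame: x ahead of the robot, y to its left, z up, the work surface at z = 0. Lengths are in mm, angles in degrees, forces in N, time in s.
With the tool pointing down it reaches from about 300 to 850 mm from the base axis. Payload 4.2 kg.
Tool frame: the origin (TCP) lies between the finger pads, 19 mm behind the fingertips; this is the grasp point; z points along the fingers, y is the line along which they close (so a half turn about z gives the same grasp; the last joint's range is limited). The gripper opens to 91 mm and grips with 3 to 60 N. Pads are 32 mm wide; open, the fingers measure 118 mm over their backs; the gripper's body (76 mm by 178 mm) begins 60 mm behind the grasp point.
Start: joints at [66.52, 18.312, 89.639, -0, 72.044, -1.146], TCP at [218.505, 531.88, 232.776] pointing down, gripper open.
Joint ranges: [-177.97, 177.97], [-48.28, 115.42], [12.27, 149.76], [-77.06, 257.06], [2.81, 150.46], [-146.56, 146.56]. Speed limits (degrees/s): [147.25, 147.25, 180, 180, 180, 180].

INTERFACE

Orientations are given as [roll, pitch, yaw] about the fixed x, y, z axes, in that order (R = Rz(yaw) Ry(pitch) Rx(roll)).
In Python, from workcell import env gives the robot as it stands.
- The arm moves only by the shell command python3 -m jog 'ROWS' [FORCE]. ROWS is a JSON object of lists of equal length, an entry for each row: "jaw": the finger opening in mm, from 0 to 91.2; "slide": the shift along the tool's x, y, z in units of 30 mm (1.0 is 30 mm), a list of three; "spin": the turn about the tool's z in units of 8 degrees (1.0 is 8 degrees). In form: {"jaw": [jaw, ...], "slide": [[dx, dy, dz], ...], "spin": [spin, ...]}. A call has 1 to 10 rows; each row shifts and turns the commanded pose from where the row before left it, along the tool's axes as they then stand; what a row does not reach is not made up. A row lasts 1/10 s, in which the tool goes at most 50 mm and 8.59 degrees, less where a joint would pass 70% of its speed; a pose out of reach is approached as far as the arm can. A call is refused whole if a number of a shift passes 1 or a number of a turn 1, either way. A call with a gripper value outside its range is refused whole. The fingers move at their own pace and stop on an object; FORCE is the grip in N (left out, the last holds). Time passes only in rows, so rows that do not move let the fingers close. It gives the time, the measured TCP pose, the force, the opening and the grip force at its end, in the units of the state.
- env.state(): the state, without advancing time (a new reading comes with each control period).
- env.grab_frame(name): name is "scene" or "side" or "wrist"; returns the picture (384x512x3 uint8, red, green, blue); there is no depth.
- env.camera_model(name): a dict with "fx", "fy", "cx", "cy" (pixels), "camera_from_world" (4x4, takes a point from world to camera coordinates). Camera axes: x right, y up, looking along -z (the intrinsics and any distortion apply to the point x, -y, -z); pixel columns grow to the right and rows downward; lengths in mm; the calibration is good to about 2 mm. A picture is of the moment at which its call begins: read the wrist's pose just before it. camera_model takes no time and is no camera call; for the wrist camera it gives the pose at the moment of the call.
- env.job_done(): hands the job in; it is judged then, once.
The state is a dict: "time_s": time; "qpos": joint angles; "qvel": joint speeds; "effort": joint torques, N m; "ee_pos": TCP position; "ee_rot": TCP orientation; "force": force on the tool from outside, world axes, zero at the start; "torque": the same for the moment, N m; "gripper_width": finger opening in mm; "gripper_force": force on a finger pad.
Only numpy, scipy, OpenCV 4.12 (cv2) and the standard library are available. Lean on these libraries where they do the work, as an engineer would, in place of code of your own. Each camera call takes 0.05 s, during which the arm holds its last target. There are 200 camera calls.

TASK

Gently lower the open lid of the instrument washer until it is fully closed over its basin, and only then take the filter flap beside it by its round grip and swing it up until it is in line with the index arm on the graduated arc. Keep holding it there, still: the flap falls shut by itself, so the program must finish with the fingers still on the flap, for the colleague across the counter to look at the filter. Do not shift the index arm, and leave everything else on the counter where it stands.

Things in the scene. Friction and masses are not known exactly. Their poses are not given: they have to be found in the camera images.
- washer: Instrument washer, a box fixed to the counter, 240 mm (its x) by 370 mm (its y) by 130 mm high; origin at the centre of its underside, z up. Its +x end faces away from the robot (yaw within 0.35 rad). Steel basin in its +y half, cream filter compartment with a white cartridge in its -y half, a level deck 30 mm wide between.
- lid (a joint): Angle of the steel basin lid in rad: 0 = closed and level, grows as it opens (starts 1.0 to 1.6, stop at 1.75). Hinge along the washer's x at the outer +y rim, stiff (0.42 N m of friction): the lid stays where it is left and must be pushed or led all the way down. Plate 200 (x) x 166 x 8 mm, about 0.3 kg.
- lid_hinge (a point): Point on the lid's hinge axis, at the middle of the lid's width: washer frame (0, +185, 134) mm.
- lid_grip (a point): Centre of the lid's black grip disc, 26 mm diameter, 24 mm thick along the hinge direction, on a stem near the free edge. Lid closed: 145 mm from the hinge axis towards the washer's -y and 34 mm above it (30 mm clear of the plate); it turns with the lid. Pinched across its flat faces (along the washer's x) with the tool pointing down, it turns between the pads at every angle.
- flap (a joint): Angle of the cream filter flap in rad: 0 = shut and level (start), grows as it swings up, stop at 1.75. The hinge runs along the washer's x at the outer -y rim. Nearly frictionless: let go below about 1.3 rad it falls shut. Plate 200 x 166 x 8 mm, 0.25 to 0.5 kg.
- flap_hinge (a point): Point on the flap's hinge axis, at the middle of the flap's width: washer frame (0, -185, 134) mm.
- flap_grip (a point): Centre of the flap's black grip disc, same as the lid's (26 mm diameter, 24 mm thick along the hinge direction). Flap shut: 145 mm from the hinge axis towards the washer's +y and 34 mm above it (30 mm clear of the plate); it turns with the flap. Its y axis lies in the flap, from hinge to free edge.
- index (a joint): Angle of the index arm above level in rad, 0.45 to 1.15, in the same sense and about the same axis as flap: the flap is in line with the index arm when the two joint values are equal. Stiff, it does not move unless pushed hard; leave it.
- index_tip (a point): Pointed end of the index arm: plain aluminium strip 16 mm wide, 4 mm thick, 190 mm from the hinge axis to the tip, in the plane 138 mm from the washer's middle beyond its +x end, just outside a steel arc (quarter circle, 165 mm radius about the flap's hinge, ticks every 9 degrees). Its y axis runs from hinge to tip.
- jar: Bystander: glass jar with steel cap, 56 mm diameter, 85 mm high, standing by the washer's +y side; origin at the centre of its underside.
- bowl: Bystander: steel bowl, 100 mm across, 40 mm high, beyond the washer; origin at the centre of its underside.
- tape: Bystander: roll of paper tape lying flat, 80 mm across, 22 mm high, beyond the washer; origin at the centre of its underside.
- spray: Bystander: green glass bottle with white cap, 60 mm diameter, 170 mm high, standing off to the right or left of the washer; origin at the centre of its underside.
- beaker: Bystander: steel cup, 72 mm across, 90 mm high, standing off to the right or left of the washer; origin at the centre of its underside.
- gel: Bystander: white bottle, 68 mm diameter, 140 mm high, standing off to the right or left of the washer; origin at the centre of its underside.
- roll: Bystander: upright paper roll, 54 mm diameter, 100 mm high, standing off to the right or left of the washer; origin at the centre of its underside.

How it is judged:
By the outcome, as a careful person would: the job done as asked, in the order asked, and still so for the second after the job is handed in, while the arm keeps its last pose, push and grip.
It also fails if it takes over 48 s, if anything falls off the work surface, if the arm or the gripper's body presses on something with over 40 N, if the wrist force passes 120 N, or if a joint passes its speed limit or range.

## Working session

There is one attempt and no reset: what is moved stays moved. The work goes in short steps, Python scripts to look and compute and a shell command to move; the robot and the scene stay as the last step left them, time stands still between calls to the robot, and variables do not carry over. Pictures are saved under pics/ and viewed, at most 10 in all, crops included, and the job is handed in when it is done.

```bash
mkdir -p pics; ls
python3 - <<'E'
from workcell import env
import cv2,json
for n in("scene","side"):
    cv2.imwrite(f"pics/{n}0.png",cv2.resize(env.grab_frame(n)[:,:,::-1],(800,600),interpolation=cv2.INTER_CUBIC))
    m=env.camera_model(n);print(n,m)
s=env.state();print(s)
E
```

```text
pics
scene {'fx': 432.7459021589305, 'fy': 432.7459021589305, 'cx': 255.4362322354891, 'cy': 187.47561313233712, 'camera_from_world': array([[-4.65483284e-01,  8.84906757e-01,  1.62893830e-02,
         2.82559040e+02],
       [-5.68409364e-01, -3.13003976e-01,  7.60880612e-01,
         2.43704991e+02],
       [ 6.78407037e-01,  3.44918168e-01,  6.48687405e-01,
        -2.00473491e+03],
       [ 0.00000000e+00,  0.00000000e+00,  0.00000000e+00,
         1.00000000e+00]])}
side {'fx': 487.85496390825693, 'fy': 487.85496390825693, 'cx': 259.32310817077644, 'cy': 186.96123542770968, 'camera_from_world': array([[-9.90232947e-01, -1.39118339e-01,  9.20865534e-03,
         5.97286273e+02],
       [ 1.08522849e-01, -7.27621605e-01,  6.77340085e-01,
        -1.33122809e+02],
       [-8.75300107e-02,  6.71723818e-01,  7.35612404e-01,
        -1.85106613e+03],
       [ 0.00000000e+00,  0.00000000e+00,  0.00000000e+00,
         1.00000000e+00]])}
{'time_s': 0.1, 'qpos': array([ 6.65208161e+01,  1.83465633e+01,  8.96998839e+01, -1.61918575e-03,
        7.20420971e+01, -1.14821757e+00]), 'qvel': array([ 0.03032219, -0.16613746, -0.23602025,  0.0426158 ,  0.04566052,
       -0.00088346]), 'effort': array([ 6.01550964e-04, -4.13330948e+01, -2.32510561e+01,  7.30123487e-02,
        4.22025297e-02, -6.35229708e-05]), 'ee_pos': array([218.33670128, 531.48227335, 232.01533095]), 'ee_rot': array([-1.79911443e+02, -2.35101486e-04,  1.57669534e+02]), 'force': array([-0.14449733,  0.08092643,  0.08386815]), 'torque': array([ 0.00718638, -0.00138922, -0.02782625]), 'gripper_force': 0.0, 'gripper_width': 90.5527755879954}
```

View pics/scene0.png

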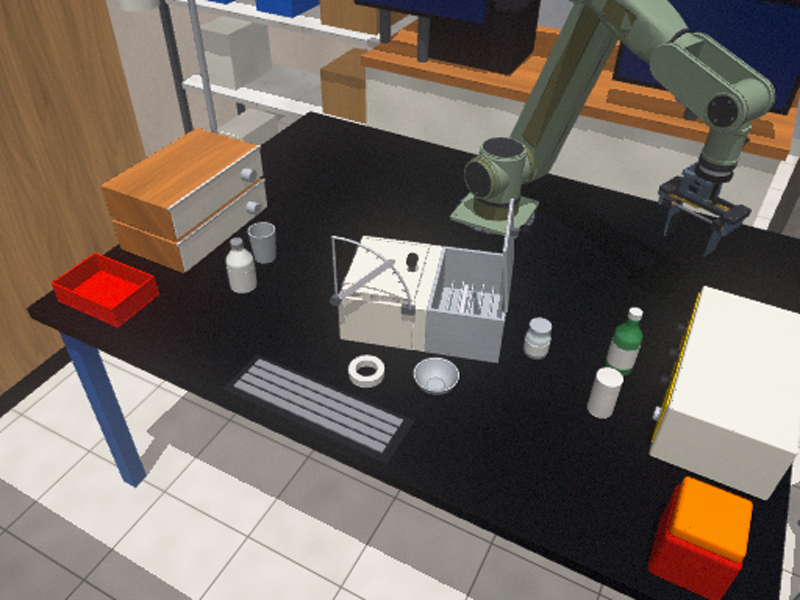

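View pics/side0.png

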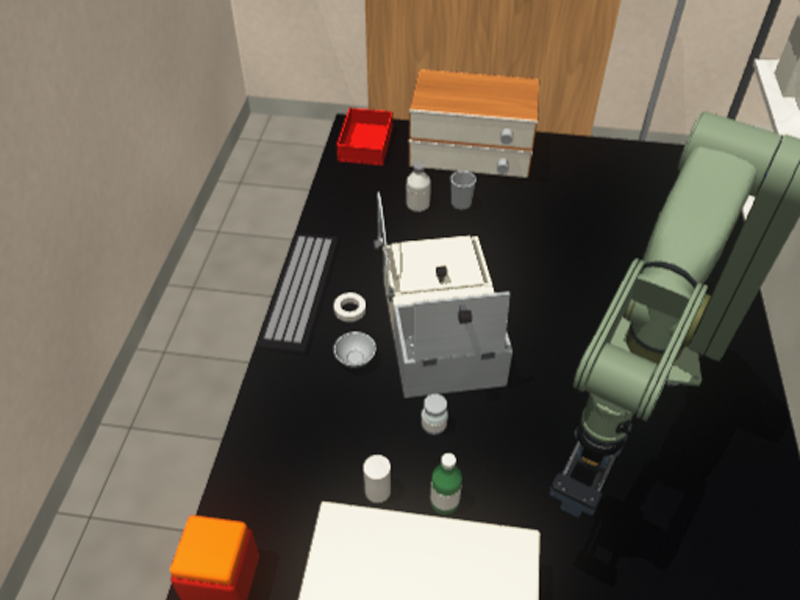

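The scene view shows the washer around (340–510, 240–358), with the flap grip at (412,260), the index tip near (393,263) and the lid edge-on at (508,200–310). In the side view the flap grip is at (441,271), the lid grip at (464,315), and the washer's +y bottom edge runs (405,395)–(508,383). Next I'll zoom in and measure.

```bash
cat > h.py <<'E'
import numpy as np,cv2
from workcell import env
def ray(n,p,m=None):
    m=m or env.camera_model(n);T=m["camera_from_world"];R=T[:3,:3]
    d=np.array([(p[0]-m["cx"])/m["fx"],-(p[1]-m["cy"])/m["fy"],-1.])
    return -R.T@T[:3,3],R.T@d
def onz(n,p,z):
    o,d=ray(n,p);return o+d*(z-o[2])/d[2]
def tri(a,pa,b,pb):
    (o1,d1),(o2,d2)=ray(a,pa),ray(b,pb)
    s=np.linalg.lstsq(np.c_[d1,-d2],o2-o1,rcond=None)[0]
    A,B=o1+s[0]*d1,o2+s[1]*d2
    return (A+B)/2,np.linalg.norm(A-B)
def proj(n,P):
    m=env.camera_model(n);c=m["camera_from_world"]@np.r_[P,1]
    return m["cx"]+m["fx"]*c[0]/-c[2],m["cy"]-m["fy"]*c[1]/-c[2]
E
python3 - <<'E'
from h import *
k=.64
f=lambda *p:np.array(p)*k
print("bottom +x+y",onz("scene",f(500,358),0),onz("side",f(405,395),0))
print("bottom +x-y",onz("scene",f(340,342),0)); print("bottom -x+y",onz("side",f(508,383),0))
print("flapgrip",tri("scene",f(412,260),"side",f(441,271)))
S=env.grab_frame("scene")[:,:,::-1];D=env.grab_frame("side")[:,:,::-1]
for nm,I,(x0,x1,y0,y1) in(("scene",S,(200,340,120,235)),("side",D,(230,340,115,260))):
    c=I[y0:y1,x0:x1]; g=c.max(2)
    n,l,st,ce=cv2.connectedComponentsWithStats((g<55).astype('uint8'))
    print(nm,[(st[i,4],(ce[i]+[x0,y0]).round(1),st[i,2:4]) for i in range(1,n) if 8<st[i,4]<400])
    sc=5 if nm=="scene" else 4
    cv2.imwrite(f"pics/{nm}_z.png",cv2.resize(c,None,fx=sc,fy=sc,interpolation=cv2.INTER_CUBIC))
E
```

```text
bottom +x+y [560.2902825  235.62802447   0.        ] [571.77554607 226.68903279   0.        ]
bottom +x-y [ 691.05967401 -111.34470969    0.        ]
bottom -x+y [339.25791005 158.35838062   0.        ]
flapgrip (array([523.02644879, -15.30177148, 165.95911074]), np.float64(4.867988261821096))
scene [(np.int32(44), array([336.2, 122.7]), array([7, 7], dtype=int32)), (np.int32(46), array([313.6, 129.8]), array([21,  7], dtype=int32)), (np.int32(246), array([219.3, 165.3]), array([14, 34], dtype=int32))]
side [(np.int32(33), array([281.7, 173.6]), array([6, 7], dtype=int32)), (np.int32(56), array([297.1, 202.4]), array([8, 8], dtype=int32)), (np.int32(16), array([312.3, 227.3]), array([7, 3], dtype=int32)), (np.int32(14), array([274. , 231.8]), array([7, 3], dtype=int32))]
```

View pics/scene_z.png

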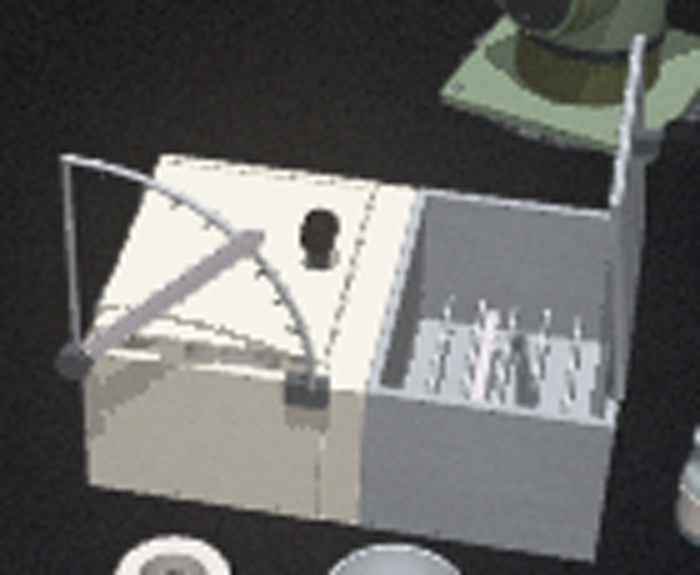

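View pics/side_z.png

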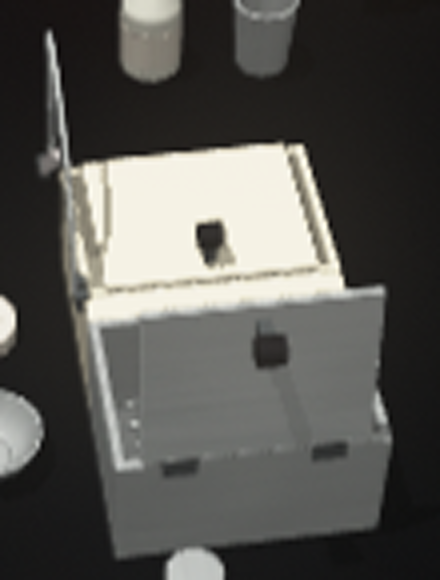

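The scene crop shows the bottom corners at (595,560) and (90,486), the flap grip disc at (321,232), and the index arm from pivot (75,360) to tip (263,235). In the side crop the bottom corners are (118,556) and (377,527), the flap grip (210,234) and the lid grip (271,350).

```bash
cat > pose.py <<'E'
from h import *
from scipy.optimize import least_squares
s=lambda u,v:((u+.5)/5-.5+200,(v+.5)/5-.5+120)
d=lambda u,v:((u+.5)/4-.5+230,(v+.5)/4-.5+115)
C=[("scene",s(595,560),(120,185,0)),("scene",s(90,486),(120,-185,0)),("side",d(118,556),(120,185,0)),("side",d(377,527),(-120,185,0)),
("scene",s(321,230),(0,-40,168)),("side",d(210,234),(0,-40,168)),("scene",s(75,360),(138,-185,134)),("scene",s(163,157),(-120,-185,130))]
def W(q,P): 
    c,n=np.cos(q[2]),np.sin(q[2]);return np.array([q[0]+c*P[0]-n*P[1],q[1]+n*P[0]+c*P[1],P[2]])
r=least_squares(lambda q:np.concatenate([np.subtract(proj(n,W(q,P)),p) for n,p,P in C]),[500,25,-.3],loss="soft_l1")
q=r.x
def toW(q,X):
    c,n=np.cos(q[2]),np.sin(q[2]);e=X-np.array([q[0],q[1],0]);return np.array([c*e[0]+n*e[1],-n*e[0]+c*e[1],e[2]])
def onx(n,p,xw):
    o,dd=ray(n,p);a=toW(q,o);b=toW(q,o+dd)-a;return a+b*(xw-a[0])/b[0]
E
python3 - <<'E'
from pose import *
print(q,np.degrees(q[2]));print(np.array([np.subtract(proj(n,W(q,P)),p) for n,p,P in C]).round(1))
# index arm: robust line from tip half of the arm
for nm,p in(("tip",s(263,235)),("mid",s(170,296)),("piv",s(75,360))):
    g=onx("scene",p,138)-[138,-185,134];print(nm,g.round(1),np.hypot(g[1],g[2]),np.arctan2(g[2],g[1]))
g=onx("side",d(271,350),0)-[0,185,134]
print("lidgrip",g,np.hypot(g[1],g[2]),"lid",np.arctan2(g[2],-g[1])-np.arctan2(34,145))
for nm,p in (("lidtop+x",s(637,40)),):
    g=onx("scene",p,100)-[0,185,134];print(nm,g,np.hypot(g[1],g[2]),np.arctan2(g[2],-g[1]))
g=onx("side",d(384,290),-100)-[0,185,134];print(g,np.hypot(g[1],g[2]),np.arctan2(g[2],-g[1]))
E
```

```text
[5.11548066e+02 2.33279917e+01 2.95595190e-01] 16.936356833907407
[[ 0.1 -0.3]
 [-0.2 -0.4]
 [-0.4  1.1]
 [ 0.2  0.2]
 [-0.4 -0.2]
 [-0.1  0.6]
 [-0.1  0.3]
 [-0.5 -1. ]]
tip [  0.  130.2 130.6] 184.37192083346574 0.786951314607646
mid [ 0.  68.3 69.7] 97.5796982155668 0.7961474740720914
piv [0.  0.4 1.6] 1.5997264447269375 1.340063332025667
lidgrip [  0.          10.61853156 144.92725589] 145.31573456505814 lid 1.4136119188310896
lidtop+x [100.         -23.05968987 282.68734171] 283.62630776851677 1.4894034167561603
[-100.          -27.19418921  158.42603557] 160.74306414970508 1.400800745114665
```

Washer at (511.5, 23.3), yaw 16.9°, with residuals of about 1 px. The lid is at about 1.40 and the index at about 0.79. With the tool yaw at 106.9°, tool x/y/z correspond to washer y/x/down.

```bash
cat > rel.py <<'E'
import sys;from pose import *
# usage: rel.py wx wy z -> slide units (tool aligned) ; also lid/flap target helpers
st=env.state();e=toW(q,st["ee_pos"]);t=np.array([float(a) for a in sys.argv[1:4]])
dl=t-e;yaw=np.degrees(q[2])+90
print("t",st["time_s"],"TCP washer",e.round(1),"rot",st["ee_rot"].round(2),"F",st["force"].round(1),"w",round(st["gripper_width"],1),"gf",round(st["gripper_force"],1))
print("need slide x,y,z units",(dl[[1,0,2]]*[1,1,-1]/30).round(2),"spin",round((st["ee_rot"][2]-yaw)/8,2))
E
python3 -m jog '{"jaw":[91,91,91,91,91,91,91],"slide":[[0,0,-0.5],[0,0,-0.5],[0,0,-0.5],[0,0,-0.5],[0,0,-0.5],[0,0,-0.5],[0,0,-0.5]],"spin":[0.9,0.9,0.9,0.9,0.9,0.9,0.9]}' 20
python3 -m jog '{"jaw":[91,91,91,91,91,91,91,91,91,91],"slide":[[-1,0.4,0],[-1,0.4,0],[-1,0.4,0],[-1,0.4,0],[-1,0.4,0],[-1,0.4,0],[-1,0.4,0],[-1,0.4,0],[-1,0.4,0],[0,0,0]],"spin":[0,0,0,0,0,0,0,0,0,0]}'
python3 rel.py 0 194 283
```

```text
time_s: 0.9
ee_pos: [218.4, 531.7, 338.1]
ee_rot: [-180.0, 0.0, 107.0]
force: [-0.0, -0.9, 0.4]
gripper_width: 91.1
gripper_force: 0.0
time_s: 1.9
ee_pos: [403.5, 303.6, 337.6]
ee_rot: [180.0, 0.1, 107.0]
force: [-1.0, 0.5, 0.3]
gripper_width: 91.0
gripper_force: 0.0
t 1.9 TCP washer [-21.7 299.6 337.6] rot [1.7999e+02 9.0000e-02 1.0702e+02] F [-1.   0.5  0.3] w 91.0 gf 0.0
need slide x,y,z units [-3.52  0.72  1.82] spin 0.01
```

```bash
python3 -m jog '{"jaw":[91,91,91,91,91],"slide":[[-0.9,0.2,0],[-0.9,0.2,0],[-0.9,0.2,0],[-0.8,0.1,0],[0,0,0]],"spin":[0,0,0,0,0]}'
python3 rel.py 0 194 283
python3 - <<'E'
from h import *
m=env.camera_model("wrist");I=env.grab_frame("wrist")
import pickle;pickle.dump((m,I),open("w1.pkl","wb"))
cv2.imwrite("pics/w1.png",I[:,:,::-1])
S=env.grab_frame("side")[110:270,220:350,::-1]
E
```

```text
time_s: 2.4
ee_pos: [453.5, 210.7, 337.6]
ee_rot: [-180.0, 0.0, 107.1]
force: [-0.0, 0.0, -0.2]
gripper_width: 91.1
gripper_force: 0.0
t 2.4 TCP washer [ -1.  196.2 337.6] rot [-1.7998e+02  3.0000e-02  1.0711e+02] F [-0.   0.  -0.2] w 91.1 gf 0.0
need slide x,y,z units [-0.07  0.03  1.82] spin 0.02
```

View pics/w1.png

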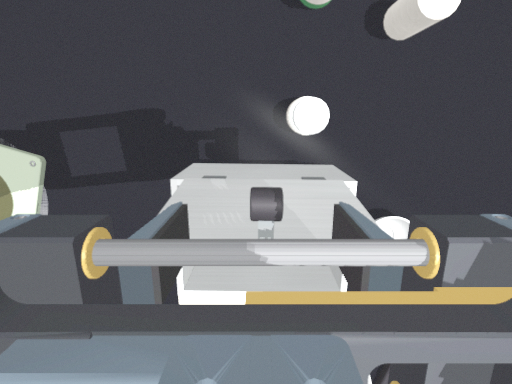

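The wrist view shows the black lid grip at (267,204), about (251–282, 187–221), roughly between the fingers. I'll check it against its expected height.

Run:
```python
from pose import *
import pickle;m,I=pickle.load(open("w1.pkl","rb"))
for z in(275,283,290):
    o,d=ray("wrist",(267,204),m);print(z,toW(q,o+d*(z-o[2])/d[2]).round(1))
o,d=ray("wrist",(267,204),m);print(toW(q,o).round(1))
for th in (1.3,1.35,1.4,1.45,1.5): print(th,185-145*np.cos(th)+34*np.sin(th),134+145*np.sin(th)+34*np.cos(th))
```

```text
275 [  4.1 199.2 275. ]
283 [  3.9 201.7 283. ]
290 [  3.7 203.9 290. ]
[ -1.4 266.4 489.6]
1.3 178.9736481536194 282.8108970587289
1.35 186.4186245376154 282.926114246029
1.4 193.8600550990727 282.6690937069349
1.45 201.27934013700985 282.0404778589408
1.5 208.65793530272094 281.04183791428983
```

```bash
python3 -m jog '{"jaw":[91,91,91,91,91],"slide":[[0.1,0.1,0.4],[0,0,0.5],[0,0,0.5],[0,0,0.45],[0,0,0]],"spin":[0,0,0,0,0]}'
python3 -m jog '{"jaw":[50,20,20,20,20,20],"slide":[[0,0,0],[0,0,0],[0,0,0],[0,0,0],[0,0,0],[0,0,0]],"spin":[0,0,0,0,0,0]}' 15
python3 rel.py 0 194 283
```

```text
time_s: 3.0
ee_pos: [453.3, 216.5, 279.6]
ee_rot: [-179.7, 0.0, 107.4]
force: [-0.1, 0.6, -1.2]
gripper_width: 91.0
gripper_force: 0.0
time_s: 3.6
ee_pos: [455.0, 215.8, 282.4]
ee_rot: [180.0, -0.0, 107.3]
force: [0.5, 0.4, -0.3]
gripper_width: 45.7
gripper_force: 0.0
t 3.6 TCP washer [  2.  200.6 282.4] rot [ 1.7998e+02 -1.0000e-02  1.0726e+02] F [ 0.5  0.4 -0.3] w 45.7 gf 0.0
need slide x,y,z units [-0.22 -0.07 -0.02] spin 0.04
```

```bash
python3 -m jog '{"jaw":[20,20,20,20,20,20],"slide":[[0,0,0],[0,0,0],[0,0,0],[0,0,0],[0,0,0],[0,0,0]],"spin":[0,0,0,0,0,0]}' 15
python3 - <<'E'
from pose import *
st=env.state();print(toW(q,st["ee_pos"]))
p=None
for th in np.linspace(1.43,0,29):
    P=np.array([185-145*np.cos(th)+34*np.sin(th),134+145*np.sin(th)+34*np.cos(th)])
    if p is not None: print(round(th,2),((P-p)*[1,-1]/30).round(2),P.round(0))
    p=P
E
```

```text
time_s: 4.2
ee_pos: [456.2, 216.2, 282.3]
ee_rot: [179.8, -0.0, 107.2]
force: [5.9, 1.6, -2.7]
gripper_width: 23.8
gripper_force: 15.0
[  3.1858599  200.61398563 282.28895926]
1.38 [-0.25 -0.02] [191. 283.]
1.33 [-0.25 -0.  ] [183. 283.]
1.28 [-0.25  0.01] [176. 283.]
1.23 [-0.25  0.02] [168. 282.]
1.17 [-0.25  0.04] [160. 281.]
1.12 [-0.25  0.05] [153. 279.]
1.07 [-0.25  0.06] [146. 278.]
1.02 [-0.24  0.07] [138. 275.]
0.97 [-0.24  0.09] [131. 273.]
0.92 [-0.23  0.1 ] [124. 270.]
0.87 [-0.23  0.11] [117. 267.]
0.82 [-0.22  0.12] [111. 263.]
0.77 [-0.22  0.13] [104. 259.]
0.72 [-0.21  0.14] [ 98. 255.]
0.66 [-0.2   0.15] [ 92. 250.]
0.61 [-0.19  0.16] [ 86. 245.]
0.56 [-0.18  0.17] [ 80. 240.]
0.51 [-0.18  0.18] [ 75. 235.]
0.46 [-0.17  0.19] [ 70. 229.]
0.41 [-0.16  0.2 ] [ 65. 223.]
0.36 [-0.15  0.21] [ 61. 217.]
0.31 [-0.14  0.21] [ 57. 210.]
0.26 [-0.12  0.22] [ 53. 204.]
0.2 [-0.11  0.23] [ 50. 197.]
0.15 [-0.1   0.23] [ 47. 190.]
0.1 [-0.09  0.24] [ 44. 183.]
0.05 [-0.08  0.24] [ 42. 175.]
0.0 [-0.06  0.25] [ 40. 168.]
```

```bash
python3 -m jog '{"jaw":[20,20,20,20,20,20,20,20,20],"slide":[[-0.25,0,-0.02],[-0.25,0,0],[-0.25,0,0.01],[-0.25,0,0.02],[-0.25,0,0.04],[-0.25,0,0.05],[-0.25,0,0.06],[-0.24,0,0.07],[-0.24,0,0.09]],"spin":[0,0,0,0,0,0,0,0,0]}'
python3 rel.py 3 131 273
```

```text
time_s: 5.1
ee_pos: [475.4, 151.1, 273.4]
ee_rot: [179.9, 0.0, 107.3]
force: [1.4, 2.1, 4.4]
gripper_width: 24.1
gripper_force: 15.0
t 5.1 TCP washer [  2.6 132.7 273.4] rot [1.7990e+02 4.0000e-02 1.0725e+02] F [1.4 2.1 4.4] w 24.1 gf 15.0
need slide x,y,z units [-0.06  0.01  0.01] spin 0.04
```

```bash
python3 -m jog '{"jaw":[20,20,20,20,20,20,20,20,20,20],"slide":[[-0.24,0,0.1],[-0.23,0,0.11],[-0.22,0,0.12],[-0.22,0,0.13],[-0.21,0,0.14],[-0.2,0,0.15],[-0.19,0,0.16],[-0.18,0,0.17],[-0.18,0,0.18],[-0.17,0,0.19]],"spin":[0,0,0,0,0,0,0,0,0,0]}'
python3 rel.py 3 70 229
```

```text
time_s: 6.1
ee_pos: [493.0, 91.7, 229.3]
ee_rot: [-180.0, 0.1, 107.3]
force: [1.9, -0.5, 4.6]
gripper_width: 24.1
gripper_force: 15.0
t 6.1 TCP washer [  2.1  70.8 229.3] rot [-1.7996e+02  1.4000e-01  1.0726e+02] F [ 1.9 -0.5  4.6] w 24.1 gf 15.0
need slide x,y,z units [-0.03  0.03  0.01] spin 0.04
```

```bash
python3 -m jog '{"jaw":[20,20,20,20,20,20,20,20],"slide":[[-0.16,0,0.2],[-0.15,0,0.21],[-0.14,0,0.21],[-0.12,0,0.22],[-0.11,0,0.23],[-0.1,0,0.23],[-0.09,0,0.24],[0,0,0]],"spin":[0,0,0,0,0,0,0,0]}'
python3 rel.py 3 40 168
python3 -m jog '{"jaw":[20,20,20,20,20,20],"slide":[[-0.05,0,0.1],[-0.03,0,0.12],[-0.03,0,0.12],[-0.03,0,0.12],[0,0,0],[0,0,0]],"spin":[0,0,0,0,0,0]}'
python3 rel.py 3 40 168
```

```text
time_s: 6.9
ee_pos: [500.3, 66.5, 181.5]
ee_rot: [-179.8, 0.2, 107.3]
force: [3.3, -6.3, -0.0]
gripper_width: 23.8
gripper_force: 15.0
t 6.9 TCP washer [  1.8  44.5 181.5] rot [-1.7984e+02  1.7000e-01  1.0729e+02] F [ 3.3 -6.3 -0. ] w 23.8 gf 15.0
need slide x,y,z units [-0.15  0.04  0.45] spin 0.04
time_s: 7.5
ee_pos: [501.4, 63.0, 168.1]
ee_rot: [-179.8, 0.1, 107.3]
force: [2.3, -7.1, 0.8]
gripper_width: 24.3
gripper_force: 15.0
t 7.5 TCP washer [  1.8  40.9 168.1] rot [-1.7985e+02  1.3000e-01  1.0730e+02] F [ 2.3 -7.1  0.8] w 24.3 gf 15.0
need slide x,y,z units [-0.03  0.04  0.  ] spin 0.05
```

```bash
python3 -m jog '{"jaw":[20,20,20,20],"slide":[[0,0,0.05],[0,0,0.05],[0,0,0],[0,0,0]],"spin":[0,0,0,0]}'
python3 -m jog '{"jaw":[20,20,20,20],"slide":[[0,0,0.05],[0,0,0.05],[0,0,0],[0,0,0]],"spin":[0,0,0,0]}'
python3 rel.py 3 40 168
```

```text
time_s: 7.9
ee_pos: [501.5, 62.5, 165.5]
ee_rot: [-179.9, 0.2, 107.3]
force: [1.0, -8.5, 3.5]
gripper_width: 23.9
gripper_force: 15.0
time_s: 8.3
ee_pos: [501.6, 62.3, 163.9]
ee_rot: [-179.9, 0.2, 107.3]
force: [-1.3, -9.2, 10.7]
gripper_width: 23.8
gripper_force: 15.0
t 8.3 TCP washer [  1.9  40.2 163.9] rot [-179.9     0.23  107.34] F [-1.3 -9.2 10.7] w 23.8 gf 15.0
need slide x,y,z units [-0.01  0.04 -0.14] spin 0.05
```

```bash
python3 -m jog '{"jaw":[20,20,20,20],"slide":[[0,0,0.05],[0,0,0.05],[0,0,0],[0,0,0]],"spin":[0,0,0,0]}'
python3 rel.py 3 40 168
python3 - <<'E'
from h import *
A=env.grab_frame("scene")[120:235,200:340];B=env.grab_frame("side")[115:260,230:340]
A=cv2.resize(A,None,fx=3.5,fy=3.5,interpolation=2);B=cv2.resize(B,None,fx=2.78,fy=2.78,interpolation=2)
H=min(len(A),len(B));cv2.imwrite("pics/c1.png",np.hstack([A[:H],B[:H]])[:,:,::-1])
E
```

```text
time_s: 8.7
ee_pos: [501.4, 63.0, 161.8]
ee_rot: [-179.9, 0.1, 107.3]
force: [-4.0, -7.5, 16.8]
gripper_width: 24.2
gripper_force: 15.0
t 8.7 TCP washer [  1.8  40.9 161.8] rot [-1.7993e+02  1.5000e-01  1.0732e+02] F [-4.  -7.5 16.8] w 24.2 gf 15.0
need slide x,y,z units [-0.03  0.04 -0.21] spin 0.05
```

View pics/c1.png

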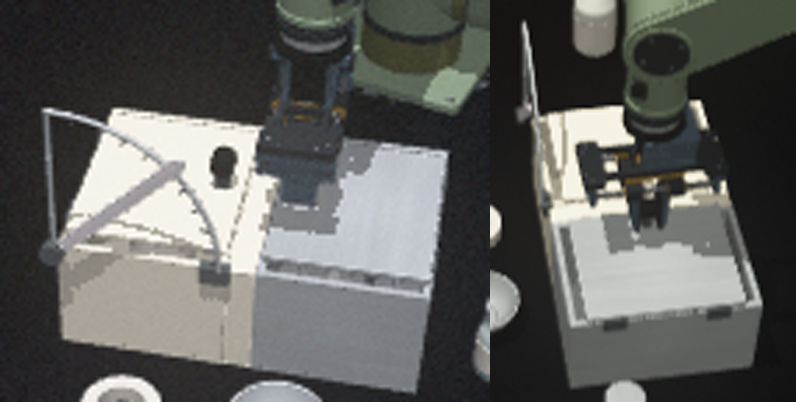

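The lid looks level and flush in both views, and it holds 17 N of reaction force. I'll ease off, open the fingers, rise and move over the flap grip.

```bash
python3 -m jog '{"jaw":[20,50,50,50,60,60],"slide":[[0,0,-0.1],[0,0,0],[0,0,0],[0,0,0],[0,0,0],[0,0,0]],"spin":[0,0,0,0,0,0]}'
python3 -m jog '{"jaw":[91,91,91,91,91,91,91,91],"slide":[[0,0,-0.3],[0,0,-0.6],[0,0,-0.8],[0,0,-0.8],[-0.9,0,0],[-0.9,0,0],[-0.9,0,0],[0,0,0]],"spin":[0,0,0,0,0,0,0,0]}'
python3 rel.py 3 -40 168
python3 - <<'E'
from h import *
import pickle
m=env.camera_model("wrist");I=env.grab_frame("wrist");pickle.dump((m,I),open("w2.pkl","wb"))
S=env.grab_frame("scene")[120:235,200:340];cv2.imwrite("pics/s2raw.png",S[:,:,::-1])
A=cv2.resize(I,(440,330));B=cv2.resize(S,(360,296),interpolation=2);B=np.vstack([B,np.zeros((34,360,3),np.uint8)])
cv2.imwrite("pics/c2.png",np.hstack([A,B])[:,:,::-1])
E
```

```text
time_s: 9.4
ee_pos: [501.8, 64.7, 162.9]
ee_rot: [-180.0, -0.0, 107.3]
force: [0.6, -0.4, -0.2]
gripper_width: 59.1
gripper_force: 0.0
time_s: 10.2
ee_pos: [526.9, -15.1, 238.8]
ee_rot: [179.9, 0.1, 107.1]
force: [0.5, 0.0, 0.6]
gripper_width: 91.1
gripper_force: 0.0
t 10.2 TCP washer [  3.5 -41.2 238.8] rot [1.7994e+02 8.0000e-02 1.0710e+02] F [0.5 0.  0.6] w 91.1 gf 0.0
need slide x,y,z units [ 0.04 -0.02  2.36] spin 0.02
```

View pics/c2.png

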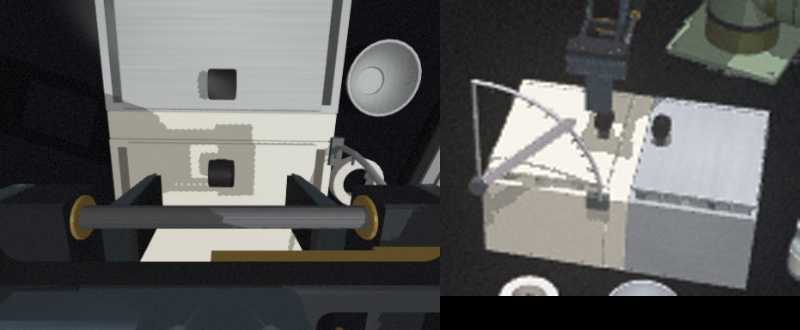

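The lid is flush and closed (wrist view: lid grip (222,84), flap grip (221,173)). The index arm is unmoved. I'll check the grips numerically.

```bash
python3 - <<'E'
from pose import *
import pickle;m,I=pickle.load(open("w2.pkl","rb"))
k=512/440
for p in((222,84),(221,173)):
    o,d=ray("wrist",(p[0]*k,p[1]*k),m);print(toW(q,o+d*(172-o[2])/d[2]).round(1))
E
python3 -m jog '{"jaw":[91,91,91,91,91,91],"slide":[[0,0,0.6],[0,0,0.6],[0,0,0.6],[0,0,0.3],[0,0,0.2],[0,0,0]],"spin":[0,0,0,0,0,0]}'
python3 rel.py 3 -40 168
```

```text
[  1.7  41.4 172. ]
[  0.9 -37.3 172. ]
time_s: 10.9
ee_pos: [525.8, -12.3, 168.9]
ee_rot: [-180.0, -0.0, 107.3]
force: [-0.5, 0.5, -0.7]
gripper_width: 91.0
gripper_force: 0.0
t 10.9 TCP washer [  3.2 -38.2 168.9] rot [-1.7996e+02 -3.0000e-02  1.0730e+02] F [-0.5  0.5 -0.7] w 91.0 gf 0.0
need slide x,y,z units [-0.06 -0.01  0.03] spin 0.05
```

```bash
python3 -m jog '{"jaw":[20,20,20,20,20,20,20,20,20,20],"slide":[[-0.05,-0.05,0],[0,0,0],[0,0,0],[0,0,0],[0,0,0],[0,0,0],[0,0,0],[0,0,0],[0,0,0],[0,0,0]],"spin":[0,0,0,0,0,0,0,0,0,0]}' 20
python3 rel.py 3 -40 168
python3 - <<'E'
import numpy as np
p=None
for th in np.linspace(0,.8,17):
    P=np.array([-185+145*np.cos(th)-34*np.sin(th),134+145*np.sin(th)+34*np.cos(th)])
    if p is not None: print(round(th,2),((P-p)*[1,-1]/30).round(2),P.round(0))
    p=P
E
```

```text
time_s: 11.9
ee_pos: [524.3, -14.8, 169.1]
ee_rot: [-179.9, -0.0, 107.2]
force: [-2.0, -0.7, 2.1]
gripper_width: 24.0
gripper_force: 20.0
t 11.9 TCP washer [  1.1 -40.2 169.1] rot [-1.7991e+02 -2.0000e-02  1.0723e+02] F [-2.  -0.7  2.1] w 24.0 gf 20.0
need slide x,y,z units [0.01 0.06 0.04] spin 0.04
0.05 [-0.06 -0.24] [-42. 175.]
0.1 [-0.07 -0.24] [-44. 182.]
0.15 [-0.09 -0.23] [-47. 189.]
0.2 [-0.1  -0.23] [-50. 196.]
0.25 [-0.11 -0.22] [-53. 203.]
0.3 [-0.12 -0.22] [-57. 209.]
0.35 [-0.13 -0.21] [-60. 216.]
0.4 [-0.14 -0.2 ] [-65. 222.]
0.45 [-0.15 -0.2 ] [-69. 228.]
0.5 [-0.16 -0.19] [-74. 233.]
0.55 [-0.17 -0.18] [-79. 239.]
0.6 [-0.18 -0.17] [-85. 244.]
0.65 [-0.19 -0.16] [-90. 249.]
0.7 [-0.2  -0.15] [-96. 253.]
0.75 [-0.2  -0.14] [-102.  258.]
0.8 [-0.21 -0.13] [-108.  262.]
```

```bash
python3 -m jog '{"jaw":[20,20,20,20,20,20,20,20,20],"slide":[[-0.06,0,-0.24],[-0.07,0,-0.24],[-0.09,0,-0.23],[-0.1,0,-0.23],[-0.11,0,-0.22],[-0.12,0,-0.22],[-0.13,0,-0.21],[-0.14,0,-0.2],[0,0,0]],"spin":[0,0,0,0,0,0,0,0,0]}'
python3 rel.py 1 -65 222
```

```text
time_s: 12.8
ee_pos: [531.4, -38.8, 223.6]
ee_rot: [-179.9, -0.0, 107.2]
force: [-5.5, -0.6, -2.9]
gripper_width: 23.7
gripper_force: 20.0
t 12.8 TCP washer [  0.9 -65.2 223.6] rot [-1.7988e+02 -2.0000e-02  1.0724e+02] F [-5.5 -0.6 -2.9] w 23.7 gf 20.0
need slide x,y,z units [0.01 0.   0.05] spin 0.04
```

```bash
python3 -m jog '{"jaw":[20,20,20,20,20,20,20,20,20,20],"slide":[[-0.15,0,-0.2],[-0.16,0,-0.19],[-0.17,0,-0.18],[-0.18,0,-0.17],[-0.19,0,-0.16],[-0.2,0,-0.15],[-0.2,0,-0.14],[-0.15,0,-0.1],[0,0,0],[0,0,0]],"spin":[0,0,0,0,0,0,0,0,0,0]}'
python3 rel.py 1 -107 261
python3 - <<'E'
from h import *
M=np.mean([env.grab_frame("scene").astype(float) for _ in range(6)],0)
np.save("s3.npy",M);c=M[120:235,200:340].clip(0,255).astype('uint8')
cv2.imwrite("pics/s3.png",cv2.resize(c,None,fx=5,fy=5,interpolation=2)[:,:,::-1])
E
```

```text
time_s: 13.8
ee_pos: [543.2, -78.7, 262.2]
ee_rot: [-179.8, -0.1, 107.3]
force: [-8.5, -1.0, -1.4]
gripper_width: 24.0
gripper_force: 20.0
t 13.8 TCP washer [   0.6 -106.8  262.2] rot [-1.7980e+02 -6.0000e-02  1.0726e+02] F [-8.5 -1.  -1.4] w 24.0 gf 20.0
need slide x,y,z units [-0.01  0.01  0.04] spin 0.04
```

View pics/s3.png

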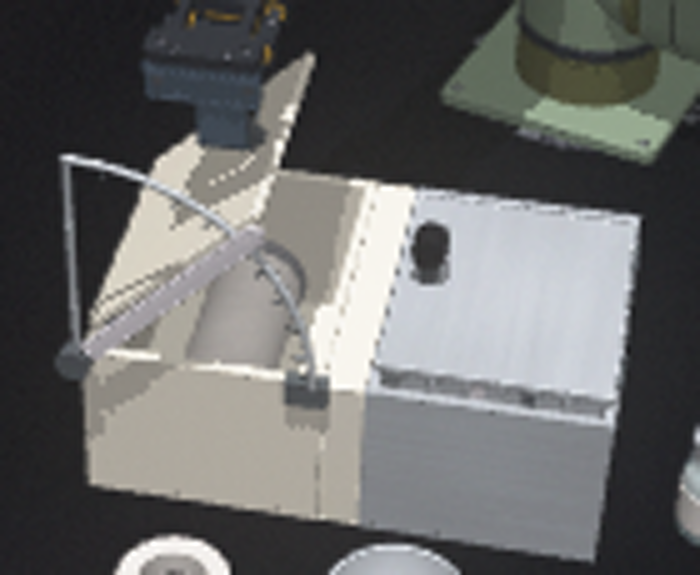

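The flap is up and gripped: its far free corner is at (312,55), and the index runs (75,360)–(263,235). The cartridge is visible and the lid is closed. Next I'll measure index against flap precisely in this image.

Run:
```python
from pose import *
M=np.load("s3.npy");S=cv2.imread("pics/s2raw.png")[:,:,::-1].astype(float)
F=M.copy();F[120:235,200:340]=S
for nm,I in(("shut",F),("open",M)):
    # lilac-grey aluminium: r-b small, bright
    sat=I[:,:,0]-I[:,:,2]
    pts=[]
    for v in range(160,196):
        for u in range(208,256):
            X=onx("scene",(u,v),139)-[0,-185,134];r=np.hypot(X[1],X[2]);a=np.arctan2(X[2],X[1])
            if 35<r<155 and abs(a-.79)*r<14 and sat[v,u]<8 and I[v,u].mean()>90: pts.append((X[1],X[2],r,a))
    p=np.array(pts);L=cv2.fitLine(p[:,:2].astype(np.float32),cv2.DIST_HUBER,0,.01,.01).ravel()
    rb=[(lo,round(np.mean(p[(p[:,2]>=lo)&(p[:,2]<lo+30),3]),3)) for lo in range(35,155,30)]
    print(nm,len(p),"dir",np.arctan2(L[1],L[0]),"mean ang by r",rb,"line offset at hinge",L[2]*L[1]-L[3]*L[0])
for nm,pix,xw in(("far corner",s(312,55),-100),):
    X=onx("scene",pix,xw)-[0,-185,134];print(nm,X.round(1),np.hypot(X[1],X[2]),np.arctan2(X[2],X[1]))
for xw,t in((100,.79),(-100,.79)):
    for zz in(-4,4):
        u,v=proj("scene",W(q,(xw,-185+166*np.cos(t)-zz*np.sin(t),134+166*np.sin(t)+zz*np.cos(t))));print(xw,zz,(u-200)*5,(v-120)*5)
print("tip pred",[tuple((np.array(proj("scene",W(q,(139,-185+190*np.cos(t),134+190*np.sin(t)))))-[200,120])*5) for t in(.76,.78,.8)])
```

```text
shut 129 dir 0.7985068 mean ang by r [(35, np.float64(0.821)), (65, np.float64(0.811)), (95, np.float64(0.807)), (125, np.float64(0.807))] line offset at hinge -1.0439491Traceback (most recent call last):
  File "<stdin>", line 10, in <module>
  File "pose.py", line 14, in onx
    o,dd=ray(n,p);a=toW(q,o);b=toW(q,o+dd)-a;return a+b*(xw-a[0])/b[0]
         ~~~^^^^^
  File "h.py", line 4, in ray
    m=m or env.camera_model(n);T=m["camera_from_world"];R=T[:3,:3]
           ~~~~~~~~~~~~~~~~^^^
ValueError: time passes only in moves, steps and waits
```

```bash
sed -i 's/^def ray/_c={}\ndef cm(n):\n    if n not in _c:_c[n]=env.camera_model(n)\n    return _c[n]\ndef ray/; s/m=m or env.camera_model(n)/m=m or cm(n)/; s/    m=env.camera_model(n);c=/    m=cm(n);c=/' h.py
cat > meas.py <<'E'
from pose import *
M=np.load("s3.npy");S=cv2.imread("pics/s2raw.png")[:,:,::-1].astype(float)
F=M.copy();F[120:235,200:340]=S
for nm,I in(("shut",F),("open",M)):
    sat=I[:,:,0]-I[:,:,2]
    pts=[]
    for v in range(155,196):
        for u in range(208,260):
            X=onx("scene",(u,v),139)-[0,-185,134];r=np.hypot(X[1],X[2]);a=np.arctan2(X[2],X[1])
            if 35<r<155 and abs(a-.79)*r<14 and sat[v,u]<8 and I[v,u].mean()>90: pts.append((X[1],X[2],r,a))
    p=np.array(pts);L=cv2.fitLine(p[:,:2].astype(np.float32),cv2.DIST_HUBER,0,.01,.01).ravel()
    rb=[(lo,round(np.mean(p[(p[:,2]>=lo)&(p[:,2]<lo+30),3]),3)) for lo in range(35,155,30)]
    w=np.abs(np.sin(p[:,3]-.79)*p[:,2]);print(nm,len(p),"dir",np.arctan2(L[1],L[0]),rb,"offset at hinge",L[2]*L[1]-L[3]*L[0])
X=onx("scene",s(312,55),-100)-[0,-185,134];print("far corner",X.round(1),np.hypot(X[1],X[2]),np.arctan2(X[2],X[1]))
for xw,t in((100,.79),(-100,.79)):
    for zz in(-4,4):
        u,v=proj("scene",W(q,(xw,-185+166*np.cos(t)-zz*np.sin(t),134+166*np.sin(t)+zz*np.cos(t))));print(xw,zz,round((u-200)*5+2),round((v-120)*5+2))
for t in(.76,.78,.8):print("tip pred",t,((np.array(proj("scene",W(q,(139,-185+190*np.cos(t),134+190*np.sin(t)))))-[200,120])*5+2).round(1))
E
python3 meas.py
```

```text
shut 129 dir 0.7985068 [(35, np.float64(0.821)), (65, np.float64(0.811)), (95, np.float64(0.807)), (125, np.float64(0.807))] offset at hinge -1.0439491
open 165 dir 0.782942 [(35, np.float64(0.829)), (65, np.float64(0.812)), (95, np.float64(0.803)), (125, np.float64(0.794))] offset at hinge -2.295578
far corner [-100.   119.8  114.1] 165.457532575268 0.7610969650600146
100 -4 258 217
100 4 250 209
-100 -4 312 54
-100 4 304 46
tip pred 0.76 [274.3 237. ]
tip pred 0.78 [270.3 233.1]
tip pred 0.8 [266.2 229.3]
```

```bash
cat > edge.py <<'E'
from pose import *
M=np.load("s3.npy");S=cv2.imread("pics/s2raw.png")[:,:,::-1].astype(float)
F=M.copy();F[120:235,200:340]=S
G={"shut":F,"open":M}
t0=.79;off=np.arange(-14,14.01,.5)
for nm,I in G.items():
    D=(I@[0.5,0.2,-.7]).astype(np.float32) # colour axis cream vs grey
    D=(I[:,:,0]-I[:,:,2]).astype(np.float32)
    rs=np.arange(40,150,3.);P=[]
    for r in rs:
        uv=np.array([proj("scene",W(q,(140,-185+r*np.cos(t0)-o*np.sin(t0),134+r*np.sin(t0)+o*np.cos(t0)))) for o in off],np.float32)
        P.append(cv2.remap(D,uv[None,:,0].copy(),uv[None,:,1].copy(),cv2.INTER_LINEAR)[0])
    P=np.array(P);Ps=cv2.GaussianBlur(P,(1,1),0)
    Ps=cv2.blur(P,(1,5))
    if nm=="shut": print(off[::4]);
    print(nm);print(Ps[::6,::4].round(0).astype(int))
    bg=np.percentile(Ps,85,axis=1);fg=Ps.min(1);c=[]
    for i,row in enumerate(Ps):
        w=np.clip((bg[i]+fg[i])/2-row,0,None);w[np.abs(off)>12]=0;c.append((w@off)/w.sum())
    c=np.array(c);k=np.abs(c-np.median(c))<2
    f=np.polyfit(rs[k],c[k],1);print("centre offs",c.round(1),"angle",t0+f[0],"hinge off",f[1])
E
python3 edge.py
python3 - <<'E'
from h import *
import pickle
m=env.camera_model("wrist");I=env.grab_frame("wrist");pickle.dump((m,I),open("w3.pkl","wb"))
cv2.imwrite("pics/w3.png",I[:,:,::-1])
E
```

```text
[-14. -12. -10.  -8.  -6.  -4.  -2.   0.   2.   4.   6.   8.  10.  12.
  14.]
shut
[[10 10 11  9  6  2  0 -1  0  0  0  3  8 11 11]
 [13 12 13 11  7  3  1  0  1  0 -1  1  7 11 12]
 [10 11 11 12  8  2 -1  0  0  0  0  2  7 11 12]
 [13 13 12 11  8  3  0  0  1  1  1  1  5  9 10]
 [10 11 11 12  9  3  1  1  2  1  0  1  5 10 11]
 [10 11 11 11 10  5  2  1  1  1  1  2  5  9 10]
 [10 10 10 11 10  5  1  0  0  1  1  2  4  9 11]]
centre offs [1.6 1.4 1.5 1.5 1.8 2.2 2.4 2.3 2.3 2.1 1.8 1.8 1.9 2.  2.  2.1 2.4 2.5
 2.5 2.6 2.8 2.8 2.8 2.9 2.8 2.8 2.9 3.1 3.3 3.2 3.1 2.8 2.8 2.7 2.8 2.9
 3. ] angle 0.8040372862666673 hinge off 1.1185629223589237
open
[[11 11 11  9  4  1  0  0  0  0 -1  0  3  8 13]
 [11 11 10  7  3  1  0  0  0 -1 -1  0  3  7 12]
 [15 14 13 11  5  1  0  0  0 -1 -1  0  3  8 13]
 [14 15 15 12  6  1  0  0  0  0 -1  0  3  9 14]
 [12 14 15 13  7  2  0  0  0  0 -1  0  3  9 12]
 [ 7  7  7  8  5  1  0  0  0  0  0  0  2  9 14]
 [ 8  8  8  7  4  1 -1 -1  0  0  0  0  2 10 15]]
centre offs [2.4 2.4 2.5 2.8 2.9 2.6 2.2 1.9 1.8 1.9 2.  2.3 2.5 2.5 2.4 2.5 2.5 2.5
 2.5 2.5 2.6 2.6 2.5 2.7 2.7 2.7 2.6 2.7 2.9 2.9 2.7 2.5 2.6 2.4 2.4 2.4
 2.5] angle 0.7926441948268861 hinge off 2.238578247145228
```

View pics/w3.png

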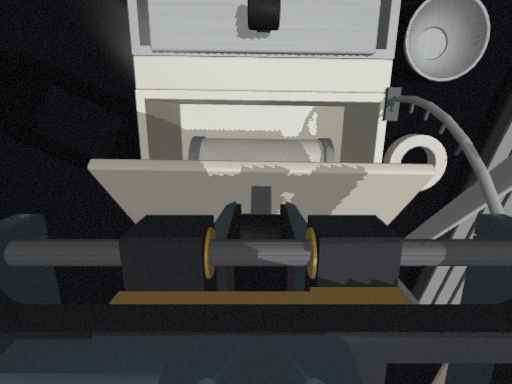

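```bash
python3 -m jog '{"jaw":[20,20,20,20,20,20,20,20],"slide":[[-0.05,0,-0.03],[0,0,0],[0,0,0],[0,0,0],[0,0,0],[0,0,0],[0,0,0],[0,0,0]],"spin":[0,0,0,0,0,0,0,0]}'
python3 - <<'E'
from pose import *
E=[];Ms=[]
for _ in range(8):
    E.append(toW(q,env.state()["ee_pos"]));Ms.append(env.grab_frame("scene").astype(float))
M=np.mean(Ms,0);np.save("s3.npy",M)
E=np.array(E);print(E.mean(0),E.std(0));e=E.mean(0)
print("flap TCP",np.arctan2(e[2]-1.1-134,e[1]+.2+185)-np.arctan2(34,145))
exec(open("edge.py").read().split("for nm,I in")[0].replace('np.load("s3.npy")','M'))
# far free corner: sub-pixel via free-edge underside line, in crop px
g=cv2.resize(M[125:160,245:270].clip(0,255).astype('uint8'),None,fx=16,fy=16,interpolation=2);cv2.imwrite("pics/corner.png",g[:,:,::-1])
for t in(.77,.79,.81):
  for zz in(-4,4):
    p=np.array(proj("scene",W(q,(-100,-185+166*np.cos(t)-zz*np.sin(t),134+166*np.sin(t)+zz*np.cos(t)))));print(t,zz,((p-[245,125]+.5)*16).round(0))
E
python3 edge.py | grep -o "angle.*"
```

```text
time_s: 14.95
ee_pos: [543.5, -79.8, 262.9]
ee_rot: [-179.8, -0.1, 107.3]
force: [-8.8, 0.3, -1.7]
gripper_width: 24.0
gripper_force: 20.0
[   0.55257007 -107.93420984  262.90044316] [0.02052367 0.01192317 0.00828403]
flap TCP 0.796693114775461
0.77 -4 [289. 104.]
0.77 4 [266.  80.]
0.79 -4 [280.  94.]
0.79 4 [256.  70.]
0.81 -4 [270.  84.]
0.81 4 [245.  60.]
angle 0.8040372862666673 hinge off 1.1185629223589237
angle 0.7915502338547559 hinge off 2.24471607607795
```

View pics/corner.png

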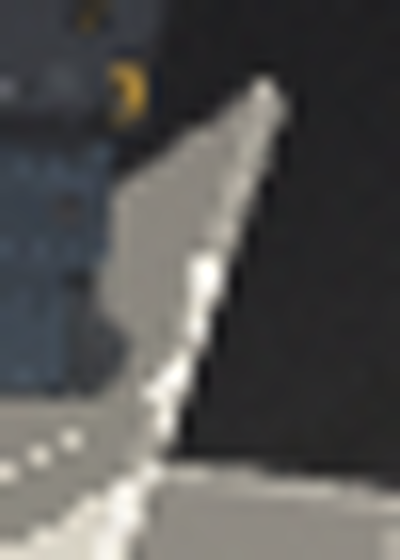

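```bash
python3 -c "
from workcell import env
s=env.state();print(s['time_s'],s['gripper_width'],s['gripper_force']);print(env.job_done())"
```

```text
15.35 23.827588467176657 19.99954640865326
the job is handed in; nothing more can be done
None
```

The lid is fully closed, and the gripper is holding the flap still at about 0.79 rad, in line with the index arm at about 0.80 rad (agreement within roughly 0.02 rad); the job is handed in at 15.4 s.

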